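# Load a controller board under the spring clip of its test dock

## Task

Load the controller board into the test dock: hold the spring clip's thumb plate down with one fingertip and, while the clip is held open, push the board with the other fingertip under the clip's toe until it is fully home against the contact block. Keep the clip held until the board is home, then let it come down on the board and move clear. Only press and push: the board stays flat on the dock and is never lifted, and the wheel, the servo and the screwdriver beside the dock are left where they are.

Things in the scene. Friction and masses are not known exactly. Their poses are not given: they have to be found in the camera images.
- dock: Fixed test dock: dark grey metal plate 205 x 155 x 10 mm on the table. Origin on the table under the channel's centre line; +x is the push direction, +y the clip's side, z up. In its frame (mm): plate x -110..95, y -53..102, top (channel floor) z 10. White guide rails x -45..70, 8 wide, 5 high, leave a channel y -34..34.
- home (a point): Fixed point of the dock, at dock (30, 0, 10) mm: where the board's origin is when the board is fully home. The black contact block that stops the board's front edge has its face at dock x 70 mm; it is 18 mm high and 20 mm long.
- board: Loose controller board, about 90 g: grey perforated base 80 (x) x 64 (y) x 8 mm with a white cover, a metal socket (top 18 mm above the underside) and black headers on its -y side; a 15 mm strip along +y and the rear edge are bare. Origin: centre of the underside; axes as the dock's. Front edge x +40, rear edge x -40 mm. Starts flat in the channel, its front edge 8 to 44 mm short of the toe.
- clip (a joint): Angle of the spring clip, rad: 0 at rest (toe 3 mm above the channel floor, blocking the 8 mm board), grows as the thumb plate is pressed, 0.30 at its stop (toe 12 mm up). The board passes under it from about 0.2; with the toe resting on the board it reads about 0.17. It takes about 4 N at mid plate to start and 7 N at the stop, and springs back when let go.
- clip_plate (a point): Middle of the upper face of the clip's thumb plate, a polished steel plate outside the +y rail, 92 mm along x, 34 mm wide; moves with the clip. At rest it slopes up outwards by 17 degrees, this point at dock (16, 80, 23) mm. Pressed to the stop it is level, 4 mm above the channel floor (half-way up the board's edge), and covers dock x -30..62, y 61..95 mm; a fingertip slides on it (friction 0.25).
- clip_toe (a point): Fixed point of the dock under the near end of the clip's toe at rest, dock (40, 21, 13) mm. The toe is a rolled steel edge, 8 mm thick, dock x 40..62, over the board's bare +y strip. The clip rocks on a rod along x at dock y 50, z 24 mm, between two ears (x -34 and 36) that reach z 29 mm.
- wheel: Bystander: small robot wheel lying flat, black tyre and white hub, 66 mm across, 29 mm high. Origin: centre of its underside.
- servo: Bystander: black servo motor standing upright, 54 x 20 mm, 45 mm high with its white horn. Origin: centre of its underside.
- driver: Bystander: small screwdriver with a brass handle lying on the table, 125 mm long along its x (from -50 handle end to +75 tip), 17 mm thick. Origin: on the table under it, 50 mm from the handle's end.
Mind the look-alikes: they are no part of the job. Of the things that look like the board, the middle-sized one is meant.

How it is judged:
On the way, in this order (a step that is already met when the one before it is completed fails the run):
1. a finger holds the clip open while the board is still short of the toe (value of joint clip above 0.2 rad and contact force between the fingers and dock above 1 N and x of board in the frame of dock below 0.004 m), for 0.1 s.
2. the board is pushed home with the clip still held open by a finger (value of joint clip above 0.2 rad and contact force between the fingers and dock above 1 N and x of board in the frame of dock above 0.0275 m), for 0.1 s.
At the end, for the whole second after the job is handed in: The board lies flat and square in the channel, home against the contact block (within 2.5 mm), at rest, with the released clip's toe resting on it (clip angle 0.12 to 0.205 rad) (x of board in the frame of dock between 0.0275 and 0.0325 m and z of board in the frame of dock between 0.007 and 0.0125 m and angle between the x axis of board and the x axis of dock, either way round below 0.06 rad and angle between board's own z axis and vertical below 0.04 rad and value of joint clip between 0.12 and 0.205 rad and linear speed of board below 0.01 m/s); the robot touches nothing.
It fails at once if the board is lifted off the channel floor (more than 5 mm) (z of board in the frame of dock above 0.015 m or angle between board's own z axis and vertical above 0.12 rad).
It fails at once if the wheel, servo or screwdriver is moved (more than 15 mm) (distance of any of wheel, servo, driver from where it was at the start of the episode above 0.015 m).
It also fails if it takes over 58 s, if anything falls off the work surface, if the arm or the gripper's body presses on something with over 40 N, if the wrist force passes 120 N, or if a joint passes its speed limit or range.

## Robot

A 6-joint arm with a two-finger parallel gripper is mounted at the origin on the work surface. World frame = base frame: x ahead of the robot, y to its left, z up, the work surface at z = 0. Lengths are in m, angles in rad, forces in N, time in s.
With the tool pointing down it reaches from about 0.35 to 0.975 m from the base axis. Payload 4.9 kg.
Tool frame: the origin (TCP) lies between the finger pads; the fingertips stand 14 mm ahead of it and the grasp point (between the pads) lies 5 mm behind it (robot.tip_reach is the distance from the TCP to the fingertips, in m); z points along the fingers, y is the line along which they close (so a half turn about z gives the same grasp; the last joint's range is limited). The gripper opens to 85 mm and grips with 20 to 120 N. Pads are 22 mm wide; open, the fingers measure 114 mm over their backs; the gripper's body (76 mm by 85 mm) begins 54 mm behind the grasp point. The pads swing forward as they close: fully open they stand 13 mm farther back than shut.
Start: joints at [1.104, 0.053, 1.613, -0, 1.476, -0.119], TCP at [0.213, 0.588, 0.245] pointing down, gripper open.
Joint ranges: [-3.01, 3.01], [-1.01, 2.22], [0.06, 2.58], [-1.02, 4.17], [0.09, 2.62], [-3.14, 3.14]. Speed limits (rad/s): [2.57, 2.57, 3.14, 3.14, 3.14, 3.14].

## Interface

Orientations are given as a 3x3 rotation matrix whose columns are the frame's x, y, z axes.
In Python, from station import monitor, cams, finish_job, robot gives the robot as it stands.
- The arm moves only by the shell command python3 -m jog 'ROWS' [OPENING]. ROWS is a JSON object of lists of equal length, an entry for each row: "delta_pos": the shift along the tool's x, y, z in m, a list of three; "twist": the turn about the tool's z in rad. In form: {"delta_pos": [[dx, dy, dz], ...], "twist": [twist, ...]}. A call has 1 to 5 rows; each row shifts and turns the commanded pose from where the row before left it, along the tool's axes as they then stand; what a row does not reach is not made up. A row lasts 1/10 s, in which the tool goes at most 50 mm and 8.59 degrees, less where a joint would pass 70% of its speed; a pose out of reach is approached as far as the arm can. A call with a gripper value outside its range is refused whole. OPENING is the opening, from 0 (shut) to 1 (fully open), set as the call begins (- or left out, the last holds). The fingers move at their own pace and stop on an object; the grip force is fixed at half the most. Time passes only in rows, so rows that do not move let the fingers close. It gives the time, the measured TCP pose, the force, the opening and the grip force at its end, in the units of the state.
- monitor.get_state(): the state, without advancing time (a new reading comes with each control period).
- cams.snapshot(name): name is "scene" or "top" or "wrist"; returns a dict with "pixels" (400x640x3 uint8, red, green, blue), "depth" (400x640 float32, m along the optical axis (not along the pixel's ray), 0 where there is no reading), "mtx" (3x3 intrinsics, pixels), "eye" and "rotation" of the camera in the world; the wrist camera has in their place "hand_eye" (4x4, takes a point from camera to tool coordinates, whose origin is the TCP and whose axes are the flange's). Camera axes: x right, y down, z forward; pixel columns grow to the right and rows downward; lengths in m; the calibration is good to about 2 mm. The wrist camera is an equidistant fisheye: a pixel r from the principal point sees the ray r / f radians off the axis. A picture is of the moment at which its call begins: read the wrist's pose just before it.
- finish_job(): hands the job in; it is judged then, once.
The state is a dict: "clock": time; "qpos": joint angles; "joint_vel": joint speeds; "tau": joint torques, N m; "ee_pos": TCP position; "orientation": TCP orientation; "wrist_force": force on the tool from outside, world axes, zero at the start; "ft_torque": the same for the moment, N m; "finger_gap": opening from 0.0 (shut) to 1.0 (fully open); "gripper_force": force on a finger pad.
Only numpy, scipy, OpenCV 4.12 (cv2) and the standard library are available. Lean on these libraries where they do the work, as an engineer would, in place of code of your own. Each camera call takes 0.05 s, during which the arm holds its last target. There are 200 camera calls.

## Working session

There is one attempt and no reset: what is moved stays moved. The work goes in short steps, Python scripts to look and compute and a shell command to move; the robot and the scene stay as the last step left them, time stands still between calls to the robot, and variables do not carry over. Pictures are saved under pics/ and viewed, at most 10 in all, crops included, and the job is handed in when it is done.

```bash
mkdir -p pics; ls; python3 - <<'E'
from station import monitor,cams,robot
import cv2,numpy as np
s=monitor.get_state()
print(s['clock'],s['ee_pos'],s['orientation'],robot.tip_reach)
for n in ['scene','top']:
    d=cams.snapshot(n); cv2.imwrite(f'pics/{n}0.png',d['pixels'][:,:,::-1]); np.savez(f'{n}0.npz',**d)
    print(n,d['mtx'],d['eye'],d['rotation'])
E
```

```text
pics
0.0 [0.21274434 0.58703822 0.24405001] [[-9.40127758e-01  3.40820983e-01 -9.25184220e-04]
 [ 3.40822152e-01  9.40125994e-01 -1.83724223e-03]
 [ 2.43619030e-04 -2.04256570e-03 -9.99997884e-01]] 0.014
scene [[520.64425598   0.         315.72199969]
 [  0.         520.64425598 196.15389462]
 [  0.           0.           1.        ]] [ 1.04671075 -0.55985133  0.78827261] [[ 0.74443423  0.46661771 -0.47758307]
 [ 0.66762642 -0.53050292  0.52234244]
 [-0.00962498 -0.70769666 -0.70645084]]
top [[438.92589232   0.         317.93960006]
 [  0.         438.92589232 201.06562726]
 [  0.           0.           1.        ]] [ 0.46737832 -0.00744619  0.9607682 ] [[ 0.02861107 -0.99686117  0.07381875]
 [-0.99957877 -0.02889217 -0.0027427 ]
 [ 0.00486687 -0.07370919 -0.9972679 ]]
```

View pics/top0.png

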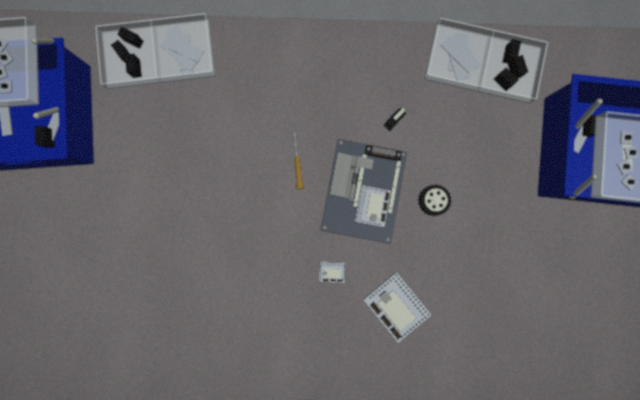

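View pics/scene0.png

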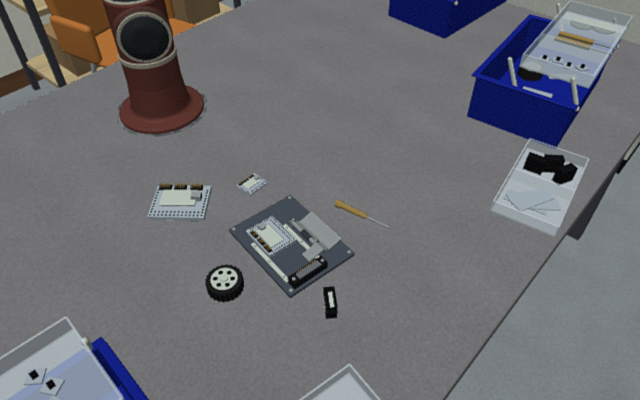

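Look-alikes: small board (332,272), large board (397,307), and the mid-sized one in the dock channel (374,206). The last one fits, since it is mid-sized and in the channel. I'll confirm it in a crop.

```bash
python3 - <<'E'
import cv2
i=cv2.imread('pics/top0.png')[130:250,310:420]
cv2.imwrite('pics/c1.png',cv2.resize(i,None,fx=5,fy=5,interpolation=cv2.INTER_CUBIC))
E
```

```text
(no output)
```

View pics/c1.png

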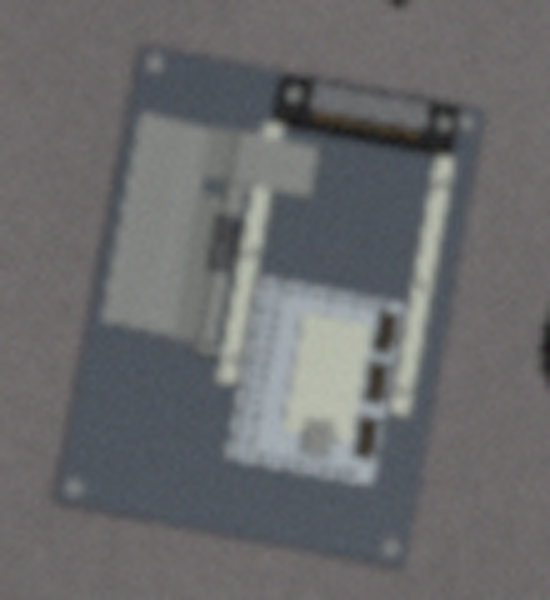

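The crop shows the mid-sized board in the channel. Its corners in crop pixels are about (226,460), (375,486), (260,278) and (405,300). The plate corners are (142,45), (484,105), (404,568) and (55,502).

```bash
cat > h.py <<'E'
import numpy as np
def ray(d,uv,z):
    uv=np.atleast_2d(uv).astype(float)
    K=d['mtx'];p=np.c_[(uv[:,0]-K[0,2])/K[0,0],(uv[:,1]-K[1,2])/K[1,1],np.ones(len(uv))]@d['rotation'].T
    return d['eye']+p*((z-d['eye'][2])/p[:,2])[:,None]
def fit(dock,w):
    a=dock-dock.mean(0);b=w-w.mean(0)
    th=np.arctan2((a[:,0]*b[:,1]-a[:,1]*b[:,0]).sum(),(a*b).sum())
    R=np.array([[np.cos(th),-np.sin(th)],[np.sin(th),np.cos(th)]])
    return th,R,w.mean(0)-R@dock.mean(0)
E
python3 - <<'E'
from h import *
d=np.load('top0.npz')
c=lambda l:(np.array(l)+.5)/5+[310,130]-.5
D=np.array([[95,102],[95,-53],[-110,-53],[-110,102]])/1e3
w=ray(d,c([[142,45],[484,105],[404,568],[55,502]]),.01)[:,:2]
th,R,o=fit(D,w);print(th,o,'resid mm',(w-(D@R.T+o))*1e3)
b=ray(d,c([[226,460],[375,486],[405,300],[260,278]]),.018)[:,:2]
print('board corners dock mm',((b-o)@R)*1e3)
P=np.array([[16,80],[-48,0],[40,21]])/1e3
print(P@R.T+o, d['depth'][200,340])
np.savez('dock.npz',th=th,R=R,o=o)
E
```

```text
-0.1557137690804206 [ 0.56789918 -0.13475568] resid mm [[-1.06722661 -1.43084129]
 [ 0.76472696  1.06009731]
 [ 0.11874044  1.04407162]
 [ 0.18375921 -0.67332764]]
board corners dock mm [[-78.63457443  32.53449355]
 [-77.87483459 -32.33601722]
 [  3.52117323 -31.26556551]
 [  1.40801729  32.01144327]]
[[ 0.59611242 -0.05820495]
 [ 0.52047993 -0.12731158]
 [ 0.61067201 -0.12021316]] 0.953643
```

```bash
python3 -m jog '{"delta_pos":[[0,0,0],[0,0,0],[0,0,0],[0,0,0],[0,0,0]],"twist":[0.129,0.129,0.129,0.129,0.129]}' 1
cat >> h.py <<'E'
def go(target_dock_mm, ang=0.733):
    from station import monitor
    s=monitor.get_state();Rt=np.array(s['orientation']);p=np.array(s['ee_pos'])
    k=np.load('dock.npz');x=k['R']@(np.array(target_dock_mm[:2])/1e3)+k['o']
    t=np.r_[x,target_dock_mm[2]/1e3]
    y=Rt[:2,1];a=np.arctan2(y[1],y[0])-k['th']
    print('t',s['clock'],'z',p[2],'dock mm',(k['R'].T@(p[:2]-k['o'])*1e3).round(1),'F',np.round(s['wrist_force'],1),'gap',s['finger_gap'])
    print('tool delta mm',(Rt.T@(t-p)*1e3).round(1),'ang',a,'twist needed',a-ang)
    print('dock +x 10mm in tool mm',(Rt.T@np.r_[k['R'][:,0],0]*10).round(2),'dock +y',(Rt.T@np.r_[k['R'][:,1],0]*10).round(2))
E
python3 -c "
from h import *
go([-59,42.7,140])"
```

```text
clock: 0.6
ee_pos: [0.2129, 0.5872, 0.2445]
orientation: [[-0.542, 0.84, -0.001], [0.84, 0.542, -0.001], [-0.001, -0.001, -1.0]]
wrist_force: [-0.4, -0.1, -0.4]
finger_gap: 1.005
gripper_force: 0.0
t 0.6 z 0.24451981850275112 dock mm [-462.7  658.2] F [-0.4 -0.1 -0.4] gap 1.0049644938837268
tool delta mm [-728.  -108.3  105.1] ang 0.7283656864435595 twist needed -0.004634313556440506
dock +x 10mm in tool mm [-6.66  7.46 -0.  ] dock +y [ 7.46  6.66 -0.01]
```

```bash

python3 -m jog '{"delta_pos":[[-36,-5.4e-3,0],[0,0,0]],"twist":[0,0]}' 2>&1 | head -0
python3 -m jog '{"delta_pos":[[-0.036,-0.0054,0],[-0.036,-0.0054,0],[-0.036,-0.0054,0],[-0.036,-0.0054,0],[-0.036,-0.0054,0]],"twist":[0,0,0,0,0]}' | head -2
```

```text
clock: 1.3
ee_pos: [0.3162, 0.379, 0.2449]
```

My first call had a unit slip (-36 instead of -0.036). The per-row limit capped it, and the arm stayed high and clear. I'm recomputing from the measured pose.

```bash
python3 -c "
from h import *
go([-59,42.7,140])"
```

```text
t 1.3 z 0.24494184973896196 dock mm [-328.4  468.5] F [1.1 0.6 0. ] gap 1.0009730130544159
tool delta mm [-496.6  -85.3  104.9] ang 0.7342622147489531 twist needed 0.001262214748953161
dock +x 10mm in tool mm [-6.7   7.42 -0.  ] dock +y [ 7.42  6.7  -0.  ]
```

```bash

python3 -m jog '{"delta_pos":[[-0.035,-0.006,0.007],[-0.035,-0.006,0.007],[-0.035,-0.006,0.007],[-0.035,-0.006,0.007],[-0.035,-0.006,0.007]],"twist":[0,0,0,0,0]}' | head -2
python3 -m jog '{"delta_pos":[[-0.035,-0.006,0.007],[-0.035,-0.006,0.007],[-0.035,-0.006,0.007],[-0.035,-0.006,0.007],[-0.035,-0.006,0.007]],"twist":[0,0,0,0,0]}' | head -2
python3 -m jog '{"delta_pos":[[-0.035,-0.006,0.007],[-0.035,-0.006,0.007],[-0.035,-0.006,0.007],[-0.035,-0.006,0.007],[0,0,0]],"twist":[0,0,0,0,0]}' | head -2
python3 - <<'E'
from h import *
import cv2
from station import cams,monitor
s=monitor.get_state();np.savez('w1s.npz',p=s['ee_pos'],R=s['orientation'])
d=cams.snapshot('wrist');np.savez('w1.npz',**d);cv2.imwrite('pics/w1.png',d['pixels'][:,:,::-1])
print(d['mtx'],d['hand_eye'])
go([-59,42.7,140])
E
```

```text
clock: 1.8
ee_pos: [0.3867, 0.216, 0.2099]
clock: 2.3
ee_pos: [0.4573, 0.053, 0.1749]
clock: 2.8
ee_pos: [0.5138, -0.0789, 0.1461]
[[309.70691629   0.         324.64928836]
 [  0.         309.70691629 201.53772636]
 [  0.           0.           1.        ]] [[-6.00920348e-04 -9.59646714e-01 -2.81207795e-01  7.18934214e-02]
 [ 9.99999178e-01 -8.95063371e-04  9.17559088e-04  2.19313552e-04]
 [-1.13223136e-03 -2.81207013e-01  9.59646463e-01 -1.29087400e-01]
 [ 0.00000000e+00  0.00000000e+00  0.00000000e+00  1.00000000e+00]]
t 2.85 z 0.14639769286737375 dock mm [-62.8  48.4] F [-0.   0.5 -0.6] gap 0.9966115315963752
tool delta mm [-6.8 -0.9  6.4] ang 0.730862628473735 twist needed -0.0021373715262650306
dock +x 10mm in tool mm [-6.68  7.45 -0.02] dock +y [7.45 6.68 0.01]
```

View pics/w1.png

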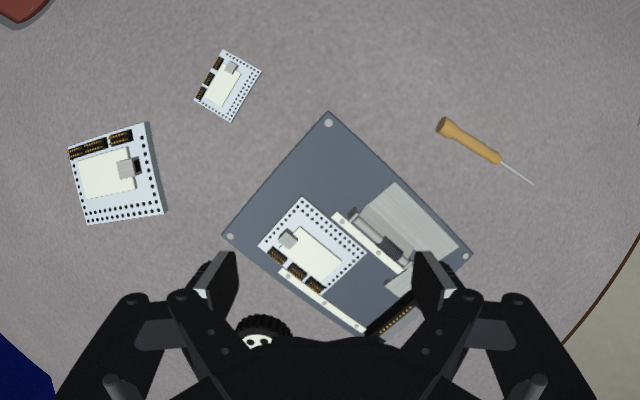

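The wrist view shows the dock with plate corners at (328,111), (222,236) and (471,254). The board's rear corners are (302,198) and (258,247), and the fingertips are near (226,253) and (425,253). Next I'll check these and the tip geometry.

```bash
cat >> h.py <<'E'
def wray(d,uv):
    K=d['mtx'];q=(np.atleast_2d(uv)-[K[0,2],K[1,2]])/K[0,0];r=np.linalg.norm(q,axis=1,keepdims=True)
    return np.c_[q/r*np.sin(r),np.cos(r)]
def wpt(d,uv,p,R,z=None,depth=None):
    v=wray(d,uv);H=d['hand_eye']
    if depth is not None: return (v/v[:,2:]*np.array(depth)[:,None])@H[:3,:3].T+H[:3,3]
    v=v@H[:3,:3].T@R.T;e=R@H[:3,3]+p
    return e+v*((z-e[2])/v[:,2])[:,None]
E
python3 - <<'E'
from h import *
import cv2
d=np.load('w1.npz');s=np.load('w1s.npz');k=np.load('dock.npz')
f=lambda uv,z:((wpt(d,uv,s['p'],s['R'],z)[:,:2]-k['o'])@k['R']*1e3).round(1)
print('plate',f([[328,111],[222,236],[471,254]],.01))
print('board',f([[302,198],[258,247]],.018))
print('clip plate far corners',f([[397,182],[460,248]],.028))
D=d['depth']
for uv in [(215,262),(225,258),(234,258),(234,290),(418,258),(428,258),(438,258),(418,290),(445,270)]:
    print(uv,D[uv[1],uv[0]],(wpt(d,[uv],0,0,depth=[D[uv[1],uv[0]]])*1e3).round(1))
i=d['pixels'][240:320,180:480,::-1];cv2.imwrite('pics/w1c.png',cv2.resize(i,None,fx=2.6,fy=2.6,interpolation=cv2.INTER_CUBIC))
E
```

```text
plate [[-109.   104. ]
 [-108.8  -48.9]
 [  92.   101.3]]
board [[-76.3  33.8]
 [-76.4 -29.4]]
clip plate far corners [[-27.9  99.4]
 [ 63.7  97.6]]
(215, 262) 0.12658162 [[ 11.2 -47.1 -14.9]]
(225, 258) 0.13162029 [[ 10.8 -44.1  -9.8]]
(234, 258) 0.1399704 [[  7.1 -42.3  -2.2]]
(234, 290) 0.1376572 [[ -6.8 -42.4  -8.7]]
(418, 258) 0.1364681 [[ 8.6 43.2 -5.5]]
(428, 258) 0.12986659 [[ 11.5  45.9 -11.5]]
(438, 258) 0.28026208 [[-58.9 109.1 124.5]]
(418, 290) 0.13324156 [[ -4.4  42.9 -12.6]]
(445, 270) 0.12706181 [[  7.2  53.3 -15.7]]
```

View pics/w1c.png

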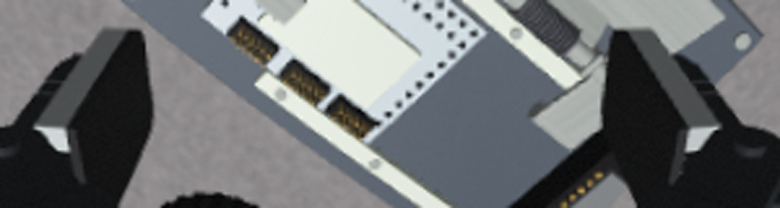

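Pad inner faces are at ±42.5 mm, about 6 mm thick and 22 mm wide, with the tips about level with the TCP when open. Finger midpoint target is dock (-58, 46), which puts B behind the board and A on the plate.

```bash
python3 -c "
from h import *
go([-58,46,50])"
```

```text
t 2.85 z 0.14639769286737375 dock mm [-62.8  48.4] F [-0.   0.5 -0.6] gap 0.9966115315963752
tool delta mm [-5.2  2.1 96.4] ang 0.730862628473735 twist needed -0.0021373715262650306
dock +x 10mm in tool mm [-6.68  7.45 -0.02] dock +y [7.45 6.68 0.01]
```

```bash

python3 -m jog '{"delta_pos":[[-0.005,0.002,0.016],[0,0,0.02],[0,0,0.02],[0,0,0.02],[0,0,0.02]],"twist":[0,0,0,0,0]}' | head -2
python3 -m jog '{"delta_pos":[[0,0,0.003],[0,0,0.003],[0,0,0.003],[0,0,0],[0,0,0]],"twist":[0,0,0,0,0]}' |grep -E "pos|wrist"
python3 - <<'E'
from h import *
import cv2
from station import cams
d=cams.snapshot('wrist');a=d['pixels'][150:320,190:480,::-1]
d=cams.snapshot('scene');b=d['pixels'][150:320,190:390,::-1]
cv2.imwrite('pics/v2.png',np.vstack([cv2.resize(a,(512,300)),cv2.resize(b,(353,300))[:, :353] if 0 else cv2.copyMakeBorder(cv2.resize(b,(353,300)),0,0,0,159,0)]))
go([-58,46,40])
E
```

```text
clock: 3.35
ee_pos: [0.5175, -0.0778, 0.0508]
ee_pos: [0.5184, -0.0793, 0.0432]
wrist_force: [-0.0, 0.5, 0.1]
t 3.95 z 0.043020894117506016 dock mm [-57.6  47. ] F [-0.9 -0.3 -0.1] gap 1.003209766503712
tool delta mm [-0.5 -1.   3. ] ang 0.7336189129345242 twist needed 0.0006189129345242073
dock +x 10mm in tool mm [-6.7   7.43  0.01] dock +y [ 7.43  6.7  -0.  ]
```

View pics/v2.png

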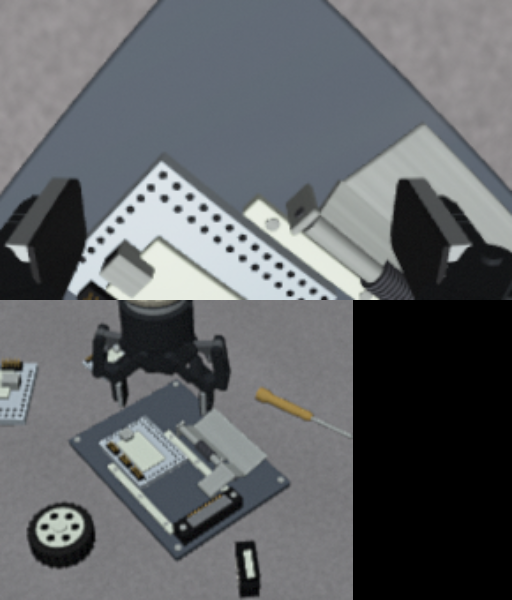

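The view shows both fingers straddling as planned: left finger behind the board's rear edge, right finger over the thumb plate's near end. Now I'll descend and read the force.

```bash

python3 -m jog '{"delta_pos":[[0.0006,-0.0022,0.003],[0,0,0.003],[0,0,0.003],[0,0,0.003],[0,0,0]],"twist":[0,0,0,0,0]}' |grep -E "pos|wrist"
python3 -m jog '{"delta_pos":[[0,0,0.002],[0,0,0]],"twist":[0,0]}' |grep -E "pos|wrist"
python3 -m jog '{"delta_pos":[[0,0,0.002],[0,0,0]],"twist":[0,0]}' |grep -E "pos|wrist"
python3 -m jog '{"delta_pos":[[0,0,0.002],[0,0,0]],"twist":[0,0]}' |grep -E "pos|wrist"
```

```text
ee_pos: [0.5151, -0.0798, 0.0296]
wrist_force: [-0.4, 0.9, 0.3]
ee_pos: [0.5155, -0.0799, 0.0281]
wrist_force: [-0.1, 0.6, -0.4]
ee_pos: [0.5155, -0.0799, 0.0261]
wrist_force: [-0.1, -0.1, 0.8]
ee_pos: [0.5158, -0.08, 0.0243]
wrist_force: [0.2, -0.7, 0.6]
```

```bash

for i in 1; do
python3 -m jog '{"delta_pos":[[0,0,0.002],[0,0,0]],"twist":[0,0]}' |grep -E "pos|wrist"
python3 -m jog '{"delta_pos":[[0,0,0.002],[0,0,0]],"twist":[0,0]}' |grep -E "pos|wrist"
python3 -m jog '{"delta_pos":[[0,0,0.002],[0,0,0]],"twist":[0,0]}' |grep -E "pos|wrist"
done
```

```text
ee_pos: [0.516, -0.08, 0.0226]
wrist_force: [-0.7, -0.4, 3.2]
ee_pos: [0.516, -0.0802, 0.0206]
wrist_force: [0.2, -0.3, 4.0]
ee_pos: [0.516, -0.0804, 0.0185]
wrist_force: [-0.7, -2.7, 5.3]
```

```bash

python3 -m jog '{"delta_pos":[[0,0,0.002],[0,0,0]],"twist":[0,0]}' |grep -E "pos|wrist"
python3 -m jog '{"delta_pos":[[0,0,0.001],[0,0,0]],"twist":[0,0]}' |grep -E "pos|wrist"
python3 -m jog '{"delta_pos":[[0,0,0.001],[0,0,0]],"twist":[0,0]}' |grep -E "pos|wrist"
python3 - <<'E'
from h import *
import cv2
from station import cams
d=cams.snapshot('wrist');a=d['pixels'][150:320,190:480,::-1]
d=cams.snapshot('scene');b=d['pixels'][190:290,220:360,::-1]
cv2.imwrite('pics/v3.png',np.hstack([cv2.resize(a,(450,264)),cv2.resize(b,(350,264),interpolation=cv2.INTER_CUBIC)]))
go([10,44,14])
E
```

```text
ee_pos: [0.5162, -0.0804, 0.0167]
wrist_force: [-0.6, -2.0, 6.1]
ee_pos: [0.5163, -0.0804, 0.0159]
wrist_force: [-1.8, -2.5, 6.1]
ee_pos: [0.5164, -0.0804, 0.0151]
wrist_force: [-1.6, -2.1, 6.7]
t 6.35 z 0.015142282422277081 dock mm [-59.3  45.7] F [-2.4 -2.4  6.7] gap 1.0034534169562943
tool delta mm [-47.7  50.3   1.3] ang 0.7335049248375854 twist needed 0.0005049248375854631
dock +x 10mm in tool mm [-6.69  7.43  0.02] dock +y [ 7.43  6.69 -0.01]
```

View pics/v3.png

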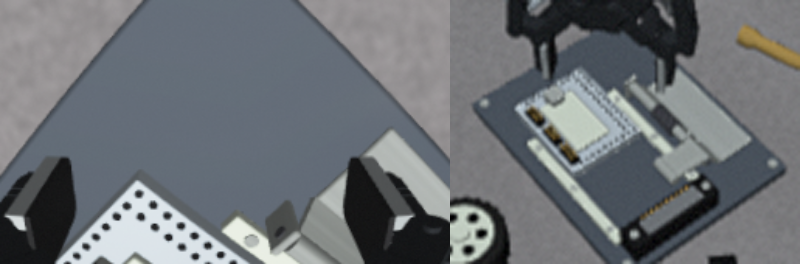

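Plate pressed with the toe raised, and the board is untouched. I'll go slightly deeper, then push.

```bash

python3 -m jog '{"delta_pos":[[0,0,0.001],[0,0,0]],"twist":[0,0]}' |grep -E "pos|wrist"
python3 -m jog '{"delta_pos":[[-0.0027,0.003,0],[-0.0027,0.003,0],[-0.0027,0.003,0],[-0.0027,0.003,0],[0,0,0]],"twist":[0,0,0,0,0]}' |grep -E "pos|wrist"
python3 -c "
from h import *
go([14,46,14])"
```

```text
ee_pos: [0.5166, -0.0805, 0.0147]
wrist_force: [-3.6, -2.4, 9.8]
ee_pos: [0.5326, -0.0823, 0.0146]
wrist_force: [-3.5, 1.0, 10.6]
t 7.05 z 0.014647381108079501 dock mm [-43.   46.3] F [-3.5  1.  10.6] gap 0.9977749702932887
tool delta mm [-38.4  42.1   0.7] ang 0.7338461024293208 twist needed 0.0008461024293208164
dock +x 10mm in tool mm [-6.7   7.43  0.01] dock +y [7.43 6.7  0.01]
```

```bash

python3 -m jog '{"delta_pos":[[-0.003,0.0033,0],[-0.003,0.0033,0],[-0.003,0.0033,0],[-0.003,0.0033,0],[-0.003,0.0033,0]],"twist":[0,0,0,0,0]}' |grep -E "pos|wrist"
python3 -m jog '{"delta_pos":[[-0.003,0.0033,0],[-0.003,0.0033,0],[-0.003,0.0033,0],[-0.003,0.0033,0],[-0.003,0.0033,0]],"twist":[0,0,0,0,0]}' |grep -E "pos|wrist"
python3 - <<'E'
from h import *
import cv2
from station import cams
d=cams.snapshot('wrist');a=d['pixels'][150:320,190:480,::-1]
d=cams.snapshot('scene');b=d['pixels'][190:290,220:360,::-1]
cv2.imwrite('pics/v4.png',np.hstack([cv2.resize(a,(450,264)),cv2.resize(b,(350,264),interpolation=cv2.INTER_CUBIC)]))
go([14,46,14])
E
```

```text
ee_pos: [0.5539, -0.0857, 0.0147]
wrist_force: [-5.6, 0.9, 13.6]
ee_pos: [0.5759, -0.0892, 0.0146]
wrist_force: [-6.2, 1.0, 12.9]
t 8.15 z 0.014623129064308462 dock mm [ 1.6 46.2] F [-3.1  0.5  8.7] gap 1.0012039665813741
tool delta mm [-8.4  9.1  0.6] ang 0.7338208689044899 twist needed 0.0008208689044899575
dock +x 10mm in tool mm [-6.7   7.43  0.01] dock +y [7.43 6.7  0.01]
```

View pics/v4.png

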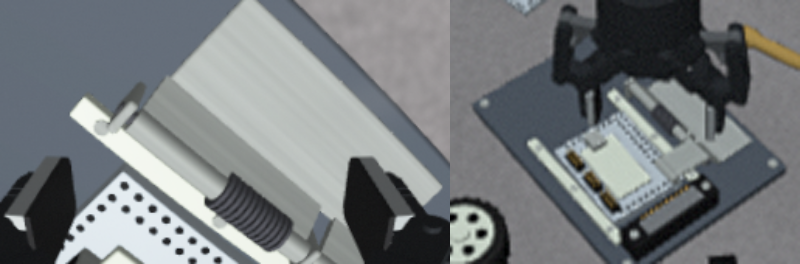

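The board is under the raised toe, about 12 mm short of the contact block, and the plate is still held. I'll push the rest in small steps until the force rises.

```bash

python3 -m jog '{"delta_pos":[[-0.002,0.0022,0],[-0.002,0.0022,0],[-0.0014,0.0015,0],[0,0,0]],"twist":[0,0,0,0]}' |grep -E "pos|wrist"
python3 -m jog '{"delta_pos":[[-0.0007,0.0007,0],[0,0,0]],"twist":[0,0]}' |grep -E "pos|wrist"
python3 -m jog '{"delta_pos":[[-0.0007,0.0007,0],[0,0,0]],"twist":[0,0]}' |grep -E "pos|wrist"
python3 -m jog '{"delta_pos":[[-0.0007,0.0007,0],[0,0,0]],"twist":[0,0]}' |grep -E "pos|wrist"
python3 -c "
from h import *
go([14,46,14])"
```

```text
ee_pos: [0.5841, -0.0905, 0.0146]
wrist_force: [-4.5, 0.1, 10.7]
ee_pos: [0.5848, -0.0907, 0.0146]
wrist_force: [-4.9, 1.0, 11.6]
ee_pos: [0.5857, -0.0908, 0.0145]
wrist_force: [-4.6, 1.5, 11.7]
ee_pos: [0.5866, -0.091, 0.0145]
wrist_force: [-5.7, 0.8, 11.7]
t 9.15 z 0.014518684607698354 dock mm [11.7 46.1] F [-5.7  0.8 11.7] gap 1.0021556635728734
tool delta mm [-1.6  1.6  0.5] ang 0.7339263638182044 twist needed 0.0009263638182044343
dock +x 10mm in tool mm [-6.7   7.43 -0.  ] dock +y [7.43 6.7  0.01]
```

```bash

python3 -m jog '{"delta_pos":[[-0.0007,0.0007,0],[0,0,0]],"twist":[0,0]}' |grep -E "pos|wrist"
python3 -m jog '{"delta_pos":[[-0.0007,0.0007,0],[0,0,0]],"twist":[0,0]}' |grep -E "pos|wrist"
python3 -m jog '{"delta_pos":[[-0.0007,0.0007,0],[0,0,0]],"twist":[0,0]}' |grep -E "pos|wrist"
python3 -m jog '{"delta_pos":[[-0.0007,0.0007,0],[0,0,0]],"twist":[0,0]}' |grep -E "pos|wrist"
```

```text
ee_pos: [0.5876, -0.0912, 0.0145]
wrist_force: [-4.8, 0.5, 11.4]
ee_pos: [0.5884, -0.0914, 0.0145]
wrist_force: [-5.1, 0.9, 12.2]
ee_pos: [0.5888, -0.0915, 0.0145]
wrist_force: [-8.9, 1.3, 14.1]
ee_pos: [0.589, -0.0916, 0.0145]
wrist_force: [-11.1, 0.8, 17.1]
```

```bash

python3 -m jog '{"delta_pos":[[-0.0007,0.0007,0],[0,0,0],[0,0,0],[0,0,0]],"twist":[0,0,0,0]}' |grep -E "pos|wrist"
python3 - <<'E'
from h import *
import cv2
from station import cams
d=cams.snapshot('scene');b=d['pixels'][180:300,220:370,::-1]
d=cams.snapshot('top');a=d['pixels'][130:250,310:420,::-1]
np.savez('top1.npz',**d)
cv2.imwrite('pics/v5.png',np.hstack([cv2.resize(a,(440,480),interpolation=cv2.INTER_CUBIC),cv2.resize(b,(360,480),interpolation=cv2.INTER_CUBIC)]))
E
```

```text
ee_pos: [0.5894, -0.0917, 0.0145]
wrist_force: [-13.0, 1.7, 18.5]
```

View pics/v5.png

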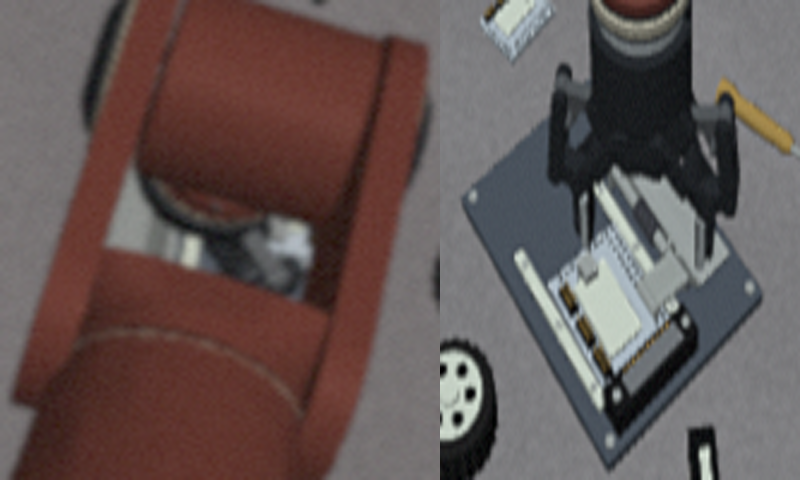

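The board's front edge is against the contact block and the plate is still held. Next: back off 3 mm, lift, and clear away.

```bash

python3 -m jog '{"delta_pos":[[0.0015,-0.0017,0],[0.0015,-0.0017,0],[0,0,0],[0,0,-0.003],[0,0,-0.003]],"twist":[0,0,0,0,0]}' |grep -E "pos|wrist"
python3 -m jog '{"delta_pos":[[0,0,-0.003],[0,0,-0.003],[0,0,-0.003],[0,0,-0.01],[0,0,-0.02]],"twist":[0,0,0,0,0]}' |grep -E "pos|wrist"
python3 -m jog '{"delta_pos":[[0,0,-0.03],[0,0,-0.03],[0,0,-0.03],[0.03,0,-0.03],[0.035,0,0]],"twist":[0,0,0,0,0]}' |grep -E "pos|wrist"
python3 -m jog '{"delta_pos":[[0.035,0,0],[0.035,0,0],[0.035,0,0],[0.035,0,0],[0.035,0,0]],"twist":[0,0,0,0,0]}' |grep -E "pos|wrist"
python3 -m jog '{"delta_pos":[[0.035,0,0],[0.035,0,0],[0.035,0,0],[0.02,0,0],[0,0,0]],"twist":[0,0,0,0,0]}' |grep -E "pos|wrist"
python3 - <<'E'
from h import *
import cv2
from station import cams
d=cams.snapshot('scene');b=d['pixels'][180:300,220:370,::-1]
d=cams.snapshot('top');a=d['pixels'][130:250,310:420,::-1]
np.savez('top1.npz',**d)
cv2.imwrite('pics/v6.png',np.hstack([cv2.resize(a,(440,480),interpolation=cv2.INTER_CUBIC),cv2.resize(b,(360,480),interpolation=cv2.INTER_CUBIC)]))
E
```

```text
ee_pos: [0.587, -0.0915, 0.0195]
wrist_force: [0.5, 0.2, 1.0]
ee_pos: [0.5851, -0.0914, 0.0571]
wrist_force: [0.3, -0.0, 0.8]
ee_pos: [0.5542, -0.0381, 0.1849]
wrist_force: [-0.5, -0.2, -0.2]
ee_pos: [0.4547, 0.1102, 0.1789]
wrist_force: [0.7, -0.2, 0.0]
ee_pos: [0.3861, 0.2154, 0.1787]
wrist_force: [0.3, -1.1, -0.5]
```

View pics/v6.png

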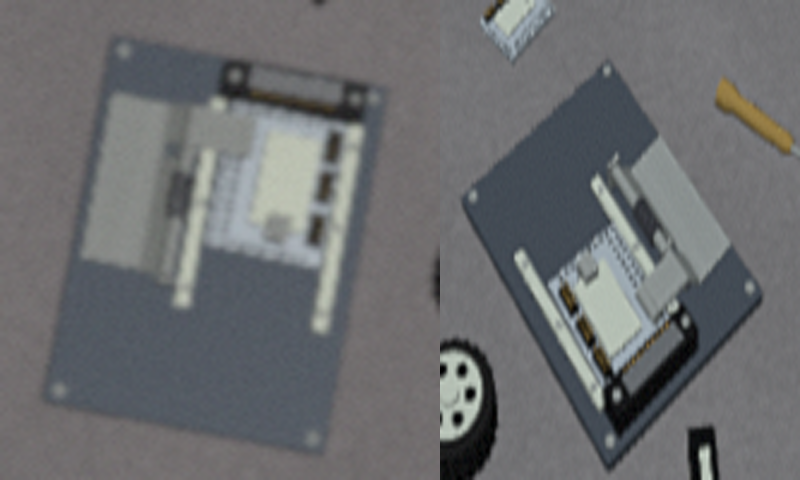

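```bash
python3 - <<'E'
from h import *
d=np.load('top1.npz');k=np.load('dock.npz')
uv=np.array([[204,246],[322,269]])/4+[310,130]-.4
print((ray(d,uv,.018)[:,:2]-k['o'])@k['R']*1e3)
E
```

```text
[[-11.59296724  31.879729  ]
 [-12.15784768 -32.89566142]]
```

```bash
python3 -c "
from station import finish_job
print(finish_job())"
```

```text
the job is handed in; nothing more can be done
None
```

The board was pushed home against the contact block with the clip held open. I then released the clip onto it, moved the arm clear and handed the job in; no verdict was returned. My last camera measurement put the rear edge at about -12 mm in the dock frame, against -10 mm when fully home. That is close to the 2.5 mm limit, but the camera is only good to about 2 mm and the push had stalled with rising force.

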